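# Click the amber filter in before the inspection lamp

### The job

Take the amber filter out of the filter rack by its tab and push it fully down, upright, into the slot of the carriage on the slide rail, where the carriage stands. Then, with the filter in it, slide the carriage along the rail towards the lamp until you feel its spring ball click into the notch in the index bar, without running on past the notch. Finish holding it there with the fingers still gripping the amber filter (do not let go), and leave the other two filters, the stone model and the jar alone.

Things in the scene. Friction and masses are not known exactly. Their poses are not given: they have to be found in the camera images.
- amber_filter: the filter to use: flat upright plate, black frame round an amber pane, 6 mm thick (its x), 50 mm wide (y), 70 mm tall (z); on top an amber grip tab 10 mm thick (x), 30 mm wide (y), from 70 to 97 mm above the lower edge. Origin: middle of the lower edge. About 60 g. Starts upright in any of the rack's three slots, sunk 16 mm. The same either way round.
- green_filter: the same filter with a green pane and tab, in another slot of the rack; leave alone
- blue_filter: the same filter with a blue pane and tab, in another slot of the rack; leave alone
- filter_rack: grey block 44 (x) by 192 (y) by 24 mm high, fixed, with three slots in one row along its y, 62 mm apart, each 8 by 52 mm and 16 mm deep (slot floor 8 mm above the worktop). Origin: centre of its underside.
- slide_rail: fixed slide rail: two steel rods along its y between two black end blocks 46 mm high, 340 mm long overall. Origin: centre between the end blocks, on the worktop. Its +y is the way the carriage must go.
- carriage: aluminium block 50 (x) by 78 (y) by 40 mm, top 58 mm above the worktop, sliding along the rail's y, 110 mm either side of its middle, with about 2.5 N friction. Origin: centre of its underside, 18 mm up. Starts 40 to 100 mm to -y of the rail's middle, notch 20 to 80 mm to +y. From 3.5 mm short the ball draws it into the notch (resistance vanishes); breaking out then takes about 12 N.
- slot_floor (a point): middle of the floor of the carriage's slot, 28 mm above the worktop; axes as the carriage. The slot is open at the top, 30 mm deep, 8 mm (x) by 52 mm (y), that is 1 mm of play each side of the filter, with a 2 mm chamfer round its mouth.
- ball (a point): centre of the 10 mm spring ball in the carriage's front face (its -x face), at the middle of the carriage's length; a red line on the face above it marks it
- notch (a point): where the centre of the ball is when clicked in: the 7 mm wide notch in the steel index bar; axes as the rail's, y along the rail. Two red lines on top of the bar, 11 mm apart, stand either side of it.
- light_station: fixed: grey foot passing under the rail, with a round white lamp (52 mm diameter, top 103 mm up, front 56 mm to +x of the rail's middle line) and, on the rail's -x side, a level steel index bar 290 mm long, top 34 mm up. Origin: on the worktop on the rail's middle line, level with lamp and notch along y.
- stone_model: yellow stone model of a dental arch, 39 x 74 x 35 mm, standing right of the rail; leave alone. (Beyond it, to the right, the room's ring lamp hangs over the front edge of the worktop: x 0.30 to 0.43, y -0.46 to -0.34, from 0.54 m up, its boom running back from there above 0.6 m. Keep the arm clear of it, pulled in or low, when swinging past.)
- powder_jar: powder jar with a blue cap, 42 mm diameter, 58 mm high, behind the filter rack; leave alone
Things that resemble listed ones, but are neither listed nor needed, are in the scene too. Leave any pink, white or yellow look-alike of the amber_filter alone.

How it is judged:
On the way, in this order (a step that is already met when the one before it is completed fails the run):
1. the amber filter stands fully down in the carriage's slot, the carriage still short of the notch (z of amber_filter in the frame of slot_floor below 0.003 m and x of amber_filter in the frame of slot_floor between -0.003 and 0.003 m and y of amber_filter in the frame of slot_floor between -0.004 and 0.004 m and angle between amber_filter's own z axis and vertical below 0.15 rad and y of ball in the frame of notch below -0.03 m), for 0.2 s.
2. the carriage, with the filter in it, is clicked into the notch (z of amber_filter in the frame of slot_floor below 0.003 m and x of amber_filter in the frame of slot_floor between -0.003 and 0.003 m and y of amber_filter in the frame of slot_floor between -0.004 and 0.004 m and angle between amber_filter's own z axis and vertical below 0.15 rad and y of ball in the frame of notch between -0.002 and 0.002 m), for 0.2 s.
At the end, for the whole second after the job is handed in: Ball within 2 mm of the notch's middle, carriage at rest; amber filter down in the slot (lower edge within 3 mm of the floor, 3 mm across, 4 mm along, tilt under 0.15 rad), fingers gripping it with over 2 N; other filters, model and jar within 15 mm of their starts (all of step 2 and contact force between the fingers and amber_filter above 2 N and linear speed of carriage below 0.01 m/s and distance of each of green_filter, blue_filter, stone_model, powder_jar from where it was at the start of the episode below 0.015 m); the arm keeps its last pose, push and grip.
It fails at once if the green filter is moved (more than 15 mm) (distance of green_filter from where it was at the start of the episode above 0.015 m).
It fails at once if the blue filter is moved (more than 15 mm) (distance of blue_filter from where it was at the start of the episode above 0.015 m).
It fails at once if the stone model is moved (more than 15 mm) (distance of stone_model from where it was at the start of the episode above 0.015 m).
It fails at once if the powder jar is moved (more than 15 mm) (distance of powder_jar from where it was at the start of the episode above 0.015 m).
It fails at once if the carriage runs on more than 12 mm past the notch (y of ball in the frame of notch above 0.012 m).
It also fails if it takes over 64 s, if anything falls off the work surface, if the arm or the gripper's body presses on something with over 40 N, if the wrist force passes 120 N, or if a joint passes its speed limit or range.

### The arm

A 6-joint arm with a two-finger parallel gripper is mounted at the origin on a cart in front of the work surface, level with it; the furniture and walls round the work are solid. World frame = base frame: x ahead of the robot, y to its left, z up, the work surface at z = 0. Lengths are in m, angles in rad, forces in N, time in s.
With the tool pointing down it reaches from about 0.3 to 0.775 m from the base axis. Payload 14.6 kg.
Tool frame: the origin (TCP) lies midway between the tips of the shut fingers; the grasp point (between the pads) lies 19 mm behind it (ctrl.grip_depth is the z of the grasp point in the tool frame, in m); z points along the fingers, y is the line along which they close (so a half turn about z gives the same grasp; the last joint's range is limited). The gripper opens to 94 mm and grips with 3 to 60 N. Pads are 16 mm wide; open, the fingers measure 119 mm over their backs; the gripper's body (75 mm by 177 mm) begins 78 mm behind the grasp point.
Start: joints at [-1.417, 0.3, 1.521, -0, 1.321, -0.067], TCP at [0.12, -0.537, 0.205] pointing down, gripper open.
Joint ranges: [-3.03, 3.03], [-0.79, 2.21], [0.23, 2.52], [-1.04, 4.18], [0, 3.07], [-2.55, 2.55]. Speed limits (rad/s): [2.22, 2.22, 2.57, 3.14, 3.14, 3.14].

### API

Orientations are given as [roll, pitch, yaw] about the fixed x, y, z axes, in that order (R = Rz(yaw) Ry(pitch) Rx(roll)).
In Python, from station import ctrl gives the robot as it stands. The module is installed in compiled form; this text tells all that it offers.
- The arm moves only by the tool carry_out, never from a script. Its argument "commands" is a list of rows, each a list of 3 entries, a list of its own where there are three numbers: the closure, from 0 (fully open) to 1 (shut), then the shift along the tool's x, y, z in mm, then the turn, a rotation vector about the tool's x, y, z in rad. In form: [[gripper, [tx, ty, tz], [wx, wy, wz]], ...]. A call has 1 to 10 rows; each row shifts and turns the commanded pose from where the row before left it, along the tool's axes as they then stand; what a row does not reach is not made up. A row lasts 1/8 s, in which the tool goes at most 62.5 mm and 10.7 degrees, less where a joint would pass 70% of its speed; a pose out of reach is approached as far as the arm can. A call with a gripper value outside its range is refused whole. The fingers move at their own pace and stop on an object; "squeeze" is the grip in N (left out, the last holds). Time passes only in rows, so rows that do not move let the fingers close. It gives the time, the measured TCP pose, the force, the opening and the grip force at its end, in the units of the state.
- ctrl.get_obs(): the state, without advancing time (a new reading comes with each control period).
- ctrl.camera(name): name is "scene" or "top"; returns a dict with "img" (384x512x3 uint8, blue, green, red), "camera_matrix" (3x3 intrinsics, pixels), "k1" (the pictures are not rectified: a ray, as slopes to the right and down, at radius r is drawn at 1 + k1 r^2 times it, then the intrinsics apply), "rvec" (rotation vector, rad) and "tvec" (3), from world to camera coordinates, as OpenCV has them. Camera axes: x right, y down, z forward; pixel columns grow to the right and rows downward; lengths in m; the calibration is good to about 2 mm. A picture is of the moment at which its call begins. There is no depth.
- ctrl.hand_in(): hands the job in; it is judged then, once.
Trained networks look in the newest picture that a camera, given by its name, has taken for a name from the list of things; names that differ only in an ending like _2 or _b are one class to them, and where a whole thing is asked for, a point or a joint stands for the part that bears it (a point fixed in the world has none). Each returns a list of dicts, best first, with "score" (0 to 1); they miss things now and then, are a little off and sometimes report something else, mostly with a low value. They report only what shows in the picture. A call takes as long as a camera call. They do not tell look-alikes from the thing itself.
- ctrl.outline_of(thing, camera): "region" (384x512 bool, what is visible of it).
- ctrl.place_of(thing, camera): "at" ([x, y, z] in m, in world coordinates, good to about 4 mm: a listed point, or the origin of a listed thing).
The state is a dict: "time_s": time; "qpos": joint angles; "joint_vel": joint speeds; "tau": joint torques, N m; "ee_pos": TCP position; "eef_rot": TCP orientation; "force": force on the tool from outside, world axes, zero at the start; "moment": the same for the moment, N m; "grip_width": finger opening in m; "grip_force": force on a finger pad.
Only numpy, scipy, OpenCV 4.12 (cv2) and the standard library are available. Lean on these libraries where they do the work, as an engineer would, in place of code of your own. Each camera call takes 0.05 s, during which the arm holds its last target. There are 200 camera calls.

## Working session

There is one attempt and no reset: what is moved stays moved. The work goes in short steps, Python scripts to look and compute and a tool call to move; the robot and the scene stay as the last step left them, time stands still between calls to the robot, and variables do not carry over. Pictures are saved under pics/ and viewed, at most 12 in all, crops included, and the job is handed in when it is done.

Besides the shell and the picture viewer there is one more tool, called by a JSON object that holds its "op" and its "data". carry_out: Moves the arm, as the interface text tells. Its arguments: {"type":"object","properties":{"commands":{"type":"array","items":{"type":"array"}},"squeeze":{"type":"number"}},"required":["commands"]}

```bash
mkdir -p pics
cat > h.py <<'E'
import numpy as np,cv2
from station import ctrl
def look(n):
    c=ctrl.camera(n);return c
def proj(c,P):
    P=np.atleast_2d(np.array(P,float));d=np.array([c["k1"],0,0,0],float)
    return cv2.projectPoints(P,np.array(c["rvec"],float),np.array(c["tvec"],float),np.array(c["camera_matrix"],float),d)[0][:,0]
def ray(c,uv):
    d=np.array([c["k1"],0,0,0],float)
    n=cv2.undistortPoints(np.array(uv,float).reshape(-1,1,2),np.array(c["camera_matrix"],float),d)[:,0]
    R=cv2.Rodrigues(np.array(c["rvec"],float))[0];o=-R.T@np.array(c["tvec"],float).ravel()
    return o,np.c_[n,np.ones(len(n))]@R
def atz(c,uv,z):
    o,d=ray(c,uv);return o+d*((z-o[2])/d[:,2])[:,None]
E
python3 - <<'E'
from h import *
np.set_printoptions(precision=4,suppress=True)
for n in("scene","top"):
    c=look(n);cv2.imwrite(f"pics/{n}0.png",c["img"]);print(n,c["k1"],c["rvec"],c["tvec"],c["camera_matrix"])
    for t in("amber_filter","green_filter","blue_filter","filter_rack","slide_rail","carriage","slot_floor","ball","notch","light_station","stone_model","powder_jar"):
        print(t,[(round(r["score"],2),np.round(r["at"],4)) for r in ctrl.place_of(t,n)[:4]])
o=ctrl.get_obs();print(o["time_s"],o["ee_pos"],o["eef_rot"],o["force"],ctrl.grip_depth)
E
```

```text
scene -0.016001120195170387 [ 0.8089 -2.4569  1.1942] [0.4989 0.255  1.0998] [[404.4821   0.     252.0737]
 [  0.     404.4821 187.1578]
 [  0.       0.       1.    ]]
amber_filter [(0.89, array([ 0.607 ,  0.4064, -0.0032])), (0.76, array([0.5095, 0.2563, 0.0086])), (0.72, array([ 0.6067,  0.3172, -0.0013])), (0.64, array([ 0.6161,  0.231 , -0.0003]))]
green_filter [(0.86, array([0.5208, 0.3769, 0.0101]))]
blue_filter [(0.64, array([0.5163, 0.3112, 0.0078])), (0.17, array([0.5082, 0.3155, 0.0016]))]
filter_rack [(0.77, array([ 0.5122,  0.3152, -0.0001]))]
slide_rail []
carriage [(0.93, array([ 0.5884, -0.1363,  0.0197]))]
slot_floor [(0.92, array([ 0.5812, -0.132 ,  0.0276]))]
ball [(0.78, array([ 0.5619, -0.1368,  0.0301]))]
notch [(0.6, array([ 0.5578, -0.0085,  0.0255])), (0.15, array([0.5179, 0.3778, 0.0101]))]
light_station [(0.68, array([0.5841, 0.001 , 0.0018]))]
stone_model [(0.66, array([ 0.5832, -0.0377, -0.0015])), (0.53, array([ 0.5013, -0.3275,  0.0005]))]
powder_jar [(0.55, array([0.718 , 0.3203, 0.0018]))]
top 0.014463987139127932 [ 2.1654 -2.1503  0.1402] [0.0172 0.57
[... 490 characters left out ...]
8]))]
slide_rail [(0.85, array([ 0.5856, -0.0435,  0.0021]))]
carriage [(0.7, array([ 0.5878, -0.1334,  0.0163])), (0.27, array([0.7151, 0.3185, 0.0044]))]
slot_floor [(0.98, array([ 0.5908, -0.1296,  0.0284])), (0.59, array([0.5053, 0.2531, 0.0081])), (0.23, array([ 0.5006, -0.3281, -0.0043]))]
ball [(0.67, array([ 0.5624, -0.1367,  0.0295])), (0.58, array([ 0.555 , -0.0066,  0.0279]))]
notch [(0.55, array([ 0.5527, -0.0061,  0.0263]))]
light_station [(0.89, array([ 0.5823, -0.0069,  0.0008]))]
stone_model [(0.76, array([ 0.5022, -0.3274, -0.0089]))]
powder_jar [(0.63, array([0.717 , 0.3214, 0.0028]))]
1.3 [ 0.1205 -0.5366  0.2054] [-3.1415 -0.      0.2208] [-0.0022  0.0151  0.3858] -0.0188
```

View pics/scene0.png

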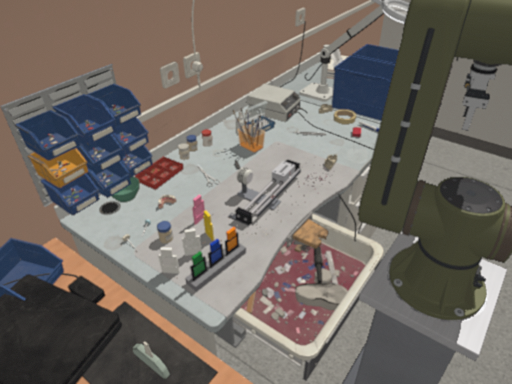

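View pics/top0.png

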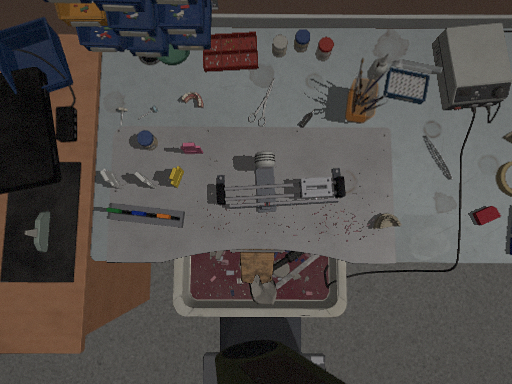

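The orange (amber) filter is in the rack's right-hand slot, at scene (232,240) and top (165,216). The yellow one at scene (208,225) is a look-alike. The carriage is at top (320,187), the lamp at (264,160). I'll take enlarged crops to get the angles.

Run:
```python
from h import *
t=cv2.imread("pics/top0.png");s=cv2.imread("pics/scene0.png")
a=cv2.resize(t[150:215,205:355],None,fx=5.33,fy=5.33,interpolation=cv2.INTER_CUBIC)[:,:800]
b=cv2.resize(t[198:234,100:195],None,fx=4.2,fy=4.2,interpolation=cv2.INTER_CUBIC)
d=cv2.resize(s[155:225,230:310],None,fx=3.5,fy=3.5,interpolation=cv2.INTER_CUBIC)
m=np.zeros((600,800,3),np.uint8);m[:a.shape[0],:a.shape[1]]=a;m[350:350+b.shape[0],:b.shape[1]]=b;m[350:350+d.shape[0],420:420+d.shape[1]]=d[:250]
cv2.imwrite("pics/m1.png",m)
```

```text
(no output)
```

View pics/m1.png

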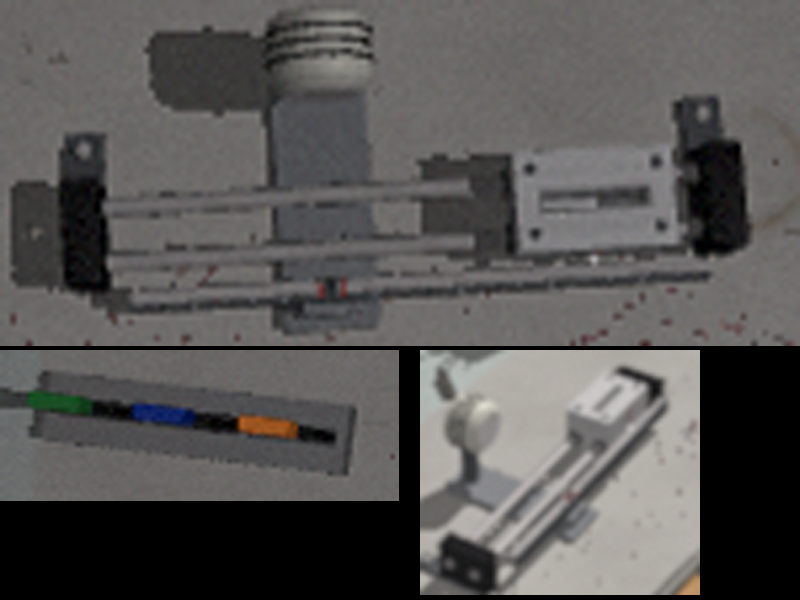

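Crop contents: the amber tab is centred at crop (268,427). The carriage slot runs from crop (540,200) to (650,196), and the red notch lines are at (321,289) and (343,288). Next I turn these into world positions.

Run:
```python
from h import *
np.set_printoptions(precision=4,suppress=True)
c=look("top")
f=lambda p,s,o:(np.array(p,float)+.5)/s+np.array(o)-.5
T=lambda p,z:atz(c,f(p,5.333,(205,150)),z)
def yaw(a,b): d=a-b; return np.arctan2(-d[0],d[1])
e=T([[540,200],[650,196]],.058);print("slot",e[:,:2],e.mean(0),yaw(e[0],e[1]))
e=T([[518,152],[672,147],[682,243],[520,250]],.058);print("car",e[:,:2],e.mean(0),yaw(e[0],e[1]),yaw(e[3],e[2]))
e=T([[110,208],[470,187]],.04);print("rod",e[:,:2],yaw(*e))
e=T([[110,262],[470,241]],.04);print("rod",e[:,:2],yaw(*e))
e=T([[135,298],[710,262]],.034);print("bar",e[:,:2],yaw(*e))
e=T([[321,289],[343,288]],.034);print("notch",e[:,:2],e.mean(0))
R=lambda p,z:atz(c,f(np.array(p)-[0,350],4.2,(100,198)),z)
e=R([[42,372],[355,405],[345,473],[32,437]],.024);print("rack",e[:,:2],e.mean(0),yaw(e[0],e[1]),yaw(e[3],e[2]))
hsv=cv2.cvtColor(c["img"],cv2.COLOR_BGR2HSV)
M=cv2.inRange(hsv,(8,150,90),(20,255,255));M[:195]=0;M[235:]=0;M[:,:100]=0;M[:,200:]=0
u=np.argwhere(M)[:,::-1];print("amber",len(u),u.mean(0),atz(c,[u.mean(0)],.105))
e=R([[30,402],[335,437]],.09);print("row",yaw(*e))
c=look("scene");hsv=cv2.cvtColor(c["img"],cv2.COLOR_BGR2HSV)
M=cv2.inRange(hsv,(8,150,90),(20,255,255));M[:215]=0;M[265:]=0;M[:,:215]=0;M[:,250:]=0
u=np.argwhere(M)[:,::-1];print("amberS",len(u),u.min(0),u.max(0))
y=-.11
for P in ([.507,.2545],):
  ax=np.array([np.cos(y),np.sin(y)]);ay=np.array([-ax[1],ax[0]])
  print(proj(c,[[*(P+ay*b),z] for b in(-.015,.015) for z in(.105,.078)]))
```

```text
slot [[ 0.5875 -0.1073]
 [ 0.5899 -0.1611]] [ 0.5887 -0.1342  0.058 ] 0.04389697544752546
car [[ 0.6112 -0.0967]
 [ 0.6142 -0.1723]
 [ 0.5668 -0.1763]
 [ 0.5628 -0.0973]] [ 0.5888 -0.1356  0.058 ] 0.04006059145792653 0.05066767304786452
rod [[ 0.5844  0.1043]
 [ 0.5963 -0.0748]] 0.06609811744868681
rod [[ 0.5574  0.1039]
 [ 0.5692 -0.0747]] 0.06579867495546095
bar [[ 0.5401  0.0916]
 [ 0.5602 -0.195 ]] 0.06993148343286351
notch [[ 0.5453 -0.0009]
 [ 0.5459 -0.0119]] [ 0.5456 -0.0064  0.034 ]
rack [[0.5458 0.4137]
 [0.5261 0.2143]
 [0.483  0.2193]
 [0.5045 0.4177]] [0.5149 0.3163 0.024 ] -0.09856668595009013 -0.10792364393281936
amber 50 [163.16 215.78] [[0.5073 0.2503 0.105 ]]
row -0.10773362580030169
amberS 166 [227 227] [236 250]
[[233.9136 226.7031]
 [234.3274 233.6538]
 [226.1691 232.2817]
 [226.7035 239.2544]]
```

```bash
cat > p.py <<'E'
from h import *
from scipy.spatial.transform import Rotation as Ro
import json
def plan(wps,grip,vmax=58,wmax=.17,start=None):
    """wps: (x,y,z,yaw), tool down. prints rows in tool axes."""
    o=ctrl.get_obs();p=np.array(o["ee_pos"]);R=Ro.from_euler("xyz",o["eef_rot"])
    print(round(o["time_s"],2),p.round(4),np.round(o["eef_rot"],4),np.round(o["force"],1),round(o["grip_width"],4),o["grip_force"])
    rows=[]
    for w in wps:
        q=np.array(w[:3]);Rt=Ro.from_euler("xyz",[np.pi,0,w[3]]);dr=(R.inv()*Rt).as_rotvec()
        n=int(max(1,np.ceil(max(np.linalg.norm(q-p)*1e3/vmax,np.linalg.norm(dr)/wmax))))
        for i in range(n):
            t=np.round(R.inv().apply((q-p)/(n-i))*1e3,1);r=np.round((R.inv()*Rt).as_rotvec()/(n-i),3)
            rows.append([grip,t.tolist(),r.tolist()]);p=p+R.apply(t/1e3);R=R*Ro.from_rotvec(r)
    for i in range(0,len(rows),10):print(json.dumps(rows[i:i+10]))
E
python3 - <<'E'
from p import *
plan([(.11,-.40,.205,.22),(.24,-.30,.205,.6),(.34,-.12,.205,1.0),(.42,.1,.205,1.3),(.5075,.2535,.205,1.464)],0.0)
E
```

```text
1.4 [ 0.1204 -0.5366  0.2055] [-3.1416 -0.      0.2208] [ 0.9  0.4 -0.2] 0.0939 0.0
[[0.0, [6.6, -45.2, 0.2], [-0.0, -0.0, 0.0]], [0.0, [6.6, -45.2, 0.1], [-0.0, -0.0, 0.0]], [0.0, [6.5, -45.2, 0.2], [-0.0, -0.0, 0.001]], [0.0, [49.6, -23.1, -0.0], [0.0, -0.0, -0.127]], [0.0, [52.1, -16.6, -0.0], [0.0, -0.0, -0.127]], [0.0, [53.7, -9.9, -0.0], [0.0, -0.0, -0.126]], [0.0, [46.0, -23.0, -0.0], [0.0, -0.0, -0.1]], [0.0, [48.1, -18.3, -0.0], [0.0, -0.0, -0.1]], [0.0, [49.7, -13.5, -0.0], [0.0, -0.0, -0.1]], [0.0, [50.9, -8.4, -0.0], [0.0, -0.0, -0.1]]]
[[0.0, [45.7, -10.3, -0.0], [0.0, -0.0, -0.06]], [0.0, [46.2, -7.6, -0.0], [0.0, -0.0, -0.06]], [0.0, [46.6, -4.8, -0.0], [0.0, -0.0, -0.06]], [0.0, [46.7, -2.0, -0.0], [0.0, -0.0, -0.06]], [0.0, [46.8, 0.9, -0.0], [0.0, -0.0, -0.06]], [0.0, [42.8, 10.8, -0.0], [0.0, -0.0, -0.041]], [0.0, [42.4, 12.5, -0.0], [0.0, -0.0, -0.041]], [0.0, [41.8, 14.3, -0.0], [0.0, -0.0, -0.041]], [0.0, [41.2, 16.0, -0.0], [0.0, -0.0, -0.041]]]
```

{"op": "carry_out", "data": {"commands": [[0,[7,-45,0],[0,0,0]],[0,[7,-45,0],[0,0,0]],[0,[7,-45,0],[0,0,0]],[0,[50,-23,0],[0,0,-0.127]],[0,[52,-17,0],[0,0,-0.127]],[0,[54,-10,0],[0,0,-0.127]],[0,[46,-23,0],[0,0,-0.1]],[0,[48,-18,0],[0,0,-0.1]],[0,[50,-14,0],[0,0,-0.1]],[0,[51,-8,0],[0,0,-0.1]]]}}

```text
time_s: 2.65
ee_pos: [0.3422, -0.1177, 0.2058]
eef_rot: [3.141, -0.0, 1.005]
force: [0.2, -0.5, -0.5]
grip_width: 0.0939
grip_force: 0.0
```

{"op": "carry_out", "data": {"commands": [[0,[46,-10,0],[0,0,-0.06]],[0,[46,-8,0],[0,0,-0.06]],[0,[46,-5,0],[0,0,-0.06]],[0,[46,-2,0],[0,0,-0.06]],[0,[46,1,0],[0,0,-0.06]],[0,[42,11,0],[0,0,-0.041]],[0,[42,13,0],[0,0,-0.041]],[0,[42,14,0],[0,0,-0.041]],[0,[40,16,0],[0,0,-0.041]],[0,[0,0,0],[0,0,0]]]}}

```text
time_s: 3.9
ee_pos: [0.5078, 0.2523, 0.2046]
eef_rot: [-3.141, 0.0, 1.468]
force: [-0.1, -0.2, -0.2]
grip_width: 0.094
grip_force: 0.0
```

Run:
```python
from p import *
plan([(.5075,.2535,.205,1.464),(.5075,.2535,.125,1.464)],0.3)
c=look("scene");a=c["img"][150:270,170:290];b=look("top")["img"]
m=np.hstack([cv2.resize(a,(400,400),interpolation=2),cv2.resize(b[170:250,110:210],(400,320),interpolation=2).copy() if 0 else cv2.resize(b[160:260,110:210],(400,400),interpolation=2)])
cv2.imwrite("pics/m2.png",m)
```

```text
3.9 [0.5078 0.2523 0.2046] [-3.1406e+00  3.0000e-04  1.4682e+00] [-0.1 -0.2 -0.2] 0.094 0.0
[[0.3, [1.2, -0.4, -0.4], [-0.001, 0.0, 0.004]], [0.3, [0.0, -0.0, 40.0], [0.0, 0.0, 0.0]], [0.3, [0.0, -0.0, 40.0], [0.0, 0.0, 0.0]]]
```

View pics/m2.png

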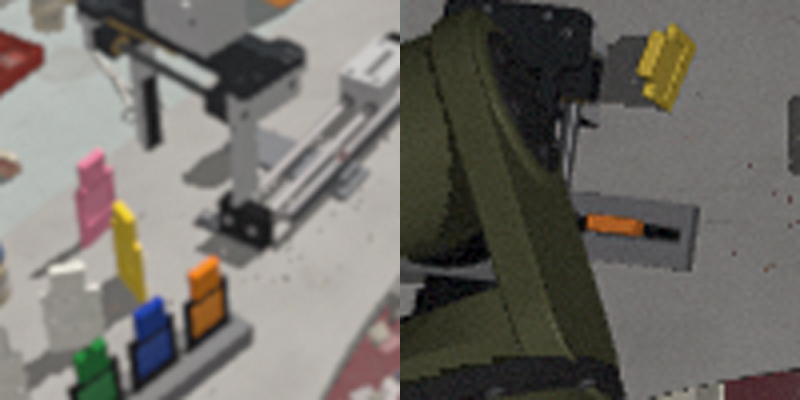

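The fingers straddle the amber tab (right crop (615,223)), and the yellow look-alike at (668,65) is clear of the fingers' path. I'll descend and grip.

{"op": "carry_out", "data": {"commands": [[0.3,[1,0,40],[0,0,0.004]],[0.4,[0,0,40],[0,0,0]],[0.5,[0,0,30],[0,0,0]],[0.6,[0,0,20],[0,0,0]],[0.8,[0,0,0],[0,0,0]],[0.9,[0,0,0],[0,0,0]],[1,[0,0,0],[0,0,0]],[1,[0,0,0],[0,0,0]],[1,[0,0,0],[0,0,0]],[1,[0,0,0],[0,0,0]]], "squeeze": 30}}

```text
time_s: 5.25
ee_pos: [0.5076, 0.2516, 0.0757]
eef_rot: [3.141, -0.0, 1.462]
force: [-1.5, -0.5, 4.7]
grip_width: 0.0101
grip_force: 30.0
```

{"op": "carry_out", "data": {"commands": [[1,[0,0,-15],[0,0,0]],[1,[0,0,-25],[0,0,0]],[1,[0,0,-40],[0,0,0]],[1,[0,0,-35],[0,0,0]],[1,[0,0,0],[0,0,0]]]}}

```text
time_s: 5.88
ee_pos: [0.5086, 0.252, 0.1939]
eef_rot: [3.137, -0.003, 1.462]
force: [-0.4, 0.4, -1.1]
grip_width: 0.0097
grip_force: 30.0
```

Run:
```python
from p import *
plan([(.52,.05,.19,1.55),(.588,-.134,.19,1.637)],1,vmax=40)
```

```text
5.88 [0.5086 0.252  0.1939] [ 3.1368e+00 -2.6000e-03  1.4619e+00] [-0.4  0.4 -1.1] 0.0097 29.99979168176651
[[1, [-33.3, 5.6, 0.6], [0.001, -0.0, -0.015]], [1, [-33.3, 5.0, 0.6], [0.001, -0.0, -0.015]], [1, [-33.4, 4.6, 0.6], [0.001, -0.001, -0.015]], [1, [-33.5, 4.0, 0.6], [0.001, -0.0, -0.014]], [1, [-33.5, 3.6, 0.6], [0.0, -0.001, -0.015]], [1, [-33.6, 3.1, 0.6], [0.001, -0.0, -0.014]], [1, [-36.5, 14.4, -0.0], [-0.0, -0.0, -0.017]], [1, [-36.7, 13.7, -0.0], [-0.0, -0.0, -0.018]], [1, [-37.0, 13.1, -0.0], [-0.0, -0.0, -0.017]], [1, [-37.2, 12.4, -0.0], [0.0, -0.0, -0.018]]]
[[1, [-37.4, 11.8, -0.1], [0.0, -0.0, -0.017]]]
```

{"op": "carry_out", "data": {"commands": [[1,[-33,5.6,0.6],[0,0,-0.015]],[1,[-33,5,0.6],[0,0,-0.015]],[1,[-33,4.6,0.6],[0,0,-0.015]],[1,[-33,4,0.6],[0,0,-0.014]],[1,[-34,3.6,0.6],[0,0,-0.015]],[1,[-34,3.1,0.6],[0,0,-0.014]],[1,[-36.5,14.4,0],[0,0,-0.017]],[1,[-36.7,13.7,0],[0,0,-0.018]],[1,[-37,13.1,0],[0,0,-0.017]],[1,[-37,12.4,0],[0,0,-0.018]]]}}

```text
time_s: 7.12
ee_pos: [0.5734, -0.0981, 0.1861]
eef_rot: [-3.14, -0.0, 1.62]
force: [0.6, 0.0, -0.0]
grip_width: 0.0099
grip_force: 30.0
```

{"op": "carry_out", "data": {"commands": [[1,[-37,12,0],[0,0,-0.017]],[1,[0,0,20],[0,0,0]],[1,[0,0,10],[0,0,0]],[1,[0,0,0],[0,0,0]],[1,[0,0,0],[0,0,0]]]}}

```text
time_s: 7.75
ee_pos: [0.5874, -0.1329, 0.1575]
eef_rot: [3.141, 0.0, 1.637]
force: [0.3, -0.6, -0.1]
grip_width: 0.0098
grip_force: 30.0
```

Run:
```python
from p import *
np.set_printoptions(precision=4,suppress=True)
plan([(.588,-.134,.16,1.637)],1)
p=np.array(ctrl.get_obs()["ee_pos"])
I=[]
for n in("scene","top"):
    c=look(n)
    for t in("amber_filter","slot_floor","carriage"):
        print(n,t,[(round(r["score"],2),np.round(r["at"],4)) for r in ctrl.place_of(t,n)[:5]])
    u,v=proj(c,p)[0].astype(int);print(u,v)
    I.append(cv2.resize(c["img"][v-40:v+40,u-40:u+40],(400,400),interpolation=2))
    I[-1]=cv2.convertScaleAbs(I[-1],alpha=1.5)
cv2.imwrite("pics/m3.png",np.hstack(I))
```

```text
7.75 [ 0.5874 -0.1329  0.1575] [3.1409 0.0003 1.6374] [ 0.3 -0.6 -0.1] 0.0098 29.999825656414032
[[1, [-1.2, 0.5, -2.5], [0.001, 0.0, 0.0]]]
scene amber_filter [(0.84, array([0.6079, 0.3181, 0.0016])), (0.61, array([ 0.5883, -0.1265,  0.09  ])), (0.6, array([0.612 , 0.2312, 0.0006])), (0.6, array([ 0.6019,  0.4045, -0.0033])), (0.49, array([ 0.6861,  0.1986, -0.0016]))]
scene slot_floor [(0.67, array([ 0.5838, -0.1313,  0.027 ])), (0.56, array([0.7163, 0.3188, 0.    ])), (0.27, array([ 0.5586, -0.0058,  0.024 ]))]
scene carriage [(0.55, array([ 0.5887, -0.1351,  0.0206]))]
283 144
top amber_filter [(0.75, array([ 0.688 ,  0.1992, -0.0051])), (0.69, array([0.6135, 0.2373, 0.001 ])), (0.57, array([0.604 , 0.3176, 0.0024])), (0.49, array([0.6065, 0.4026, 0.003 ]))]
top slot_floor [(0.64, array([ 0.5882, -0.1299,  0.0304]))]
top carriage [(0.63, array([ 0.5885, -0.1331,  0.0195])), (0.47, array([ 0.5032, -0.3267, -0.0049]))]
322 181
```

View pics/m3.png

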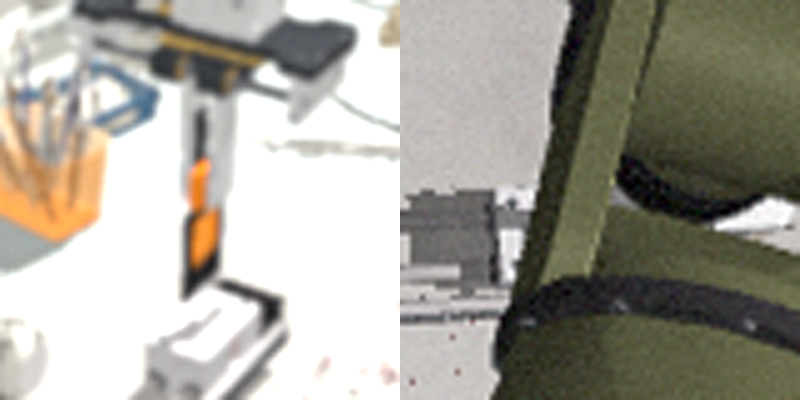

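The scene view (left) shows the filter hanging upright over the carriage, with its lower corners at crop (183,298) and (215,277). I'll check the slot and filter offset in this same camera.

Run:
```python
from p import *
np.set_printoptions(precision=4,suppress=True)
c=look("scene")
f=lambda p,s,o:(np.array(p,float)+.5)/s+np.array(o)-.5
e=atz(c,f([[178,68],[213,37]],3.5,(230,155)),.058);print("slot scene",e.mean(0))
y=.066;ax=np.array([np.cos(y),np.sin(y),0]);ay=np.array([-ax[1],ax[0],0])
P=np.array([.5874,-.1329,.0895])
q=proj(c,[P+ay*s*.025+ax*t*.003+np.array([0,0,h]) for h in(0,.07) for s in(1,-1) for t in(-1,1)])
print("pred frame px in crop",(q-[243,104]+.5)*5-.5)
img=c["img"][104:184,243:323];H=cv2.cvtColor(img,cv2.COLOR_BGR2HSV);M=cv2.inRange(H,(5,120,60),(22,255,255));M[:,:30]=0
u=np.argwhere(M)[:,::-1];print(len(u),(u.mean(0)+.5)*5,u.min(0)*5,u.max(0)*5)
lo=u[u[:,1]>=42];print("pane",(lo.mean(0)+.5)*5,lo.min(0)*5,lo.max(0)*5+5, "pred ctr",(proj(c,[P+np.array([0,0,.035])])-[243,104]+.5)*5)
G=cv2.resize(cv2.convertScaleAbs(c["img"][90:170,243:323],alpha=1.0),(600,600),interpolation=cv2.INTER_LANCZOS4)
for a in (q-[243,90]+.5)*7.5-.5: cv2.circle(G,tuple(int(v) for v in a),3,(0,255,255),-1)
s=[np.array([.588,-.134,.058])+ay*i*.026+ax*j*.004 for i,j in((1,1),(1,-1),(-1,-1),(-1,1))]
s=((proj(c,s)-[243,90]+.5)*7.5-.5).astype(np.int32);cv2.polylines(G,[s],1,(0,0,255),1)
k=[np.array([.588,-.134,.058])+ay*i*.039+ax*j*.025 for i,j in((1,1),(1,-1),(-1,-1),(-1,1))]
k=((proj(c,k)-[243,90]+.5)*7.5-.5).astype(np.int32);cv2.polylines(G,[k],1,(0,255,0),1)
cv2.imwrite("pics/m4.png",G)
```

```text
slot scene [ 0.5739 -0.1313  0.058 ]
pred frame px in crop [[187.2343 304.0145]
 [179.6913 301.4058]
 [222.7253 269.7164]
 [215.291  267.2306]
 [190.0159 217.6608]
 [182.2286 215.1376]
 [226.5346 184.3617]
 [218.8634 181.9613]]
105 [202.119 193.119] [165  35] [250 265]
pane [203.9407 236.9068] [190 210] [220 270] pred ctr [[203.5101 243.6439]]
```

View pics/m4.png

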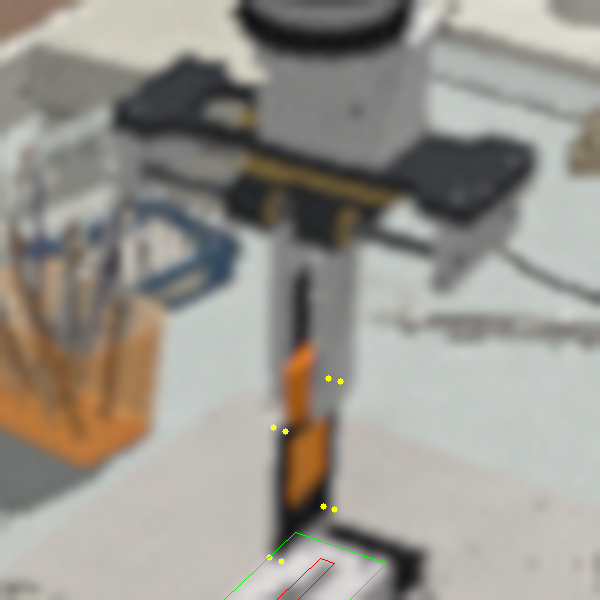

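```bash
cat > ov.py <<'E'
from p import *
def ov(out,F,Cc,yf=.066,tilt=0,yc=.066,u0=262,v0=128,w=40,h=56):
    c=look("scene");S=10
    A=cv2.resize(cv2.convertScaleAbs(c["img"][v0:v0+h,u0:u0+w],alpha=1.2),None,fx=S,fy=S,interpolation=2);G=A.copy()
    def draw(P,col):
        q=((proj(c,P)-[u0,v0]+.5)*S-.5).astype(np.int32);cv2.polylines(G,[q],1,col,1)
    R=Ro.from_euler("z",yf)*Ro.from_euler("x",tilt)
    for t in(-.003,.003): draw(np.array(F)+R.apply([[t,.025,0],[t,-.025,0],[t,-.025,.07],[t,.025,.07]]),(0,255,255))
    draw(np.array(F)+R.apply([[-.005,.015,.07],[-.005,-.015,.07],[-.005,-.015,.097],[-.005,.015,.097]]),(255,255,0))
    R=Ro.from_euler("z",yc);C=np.array(Cc)
    draw(C+R.apply([[-.025,.039,.058],[-.025,-.039,.058],[.025,-.039,.058],[.025,.039,.058]]),(0,255,0))
    draw(C+R.apply([[-.025,.039,.058],[-.025,-.039,.058],[-.025,-.039,.018],[-.025,.039,.018]]),(0,255,0))
    draw(C+R.apply([[-.004,.026,.058],[-.004,-.026,.058],[.004,-.026,.058],[.004,.026,.058]]),(0,0,255))
    cv2.imwrite(out,np.hstack([A,G]))
E
python3 - <<'E'
from ov import *
ov("pics/m5.png",[.5874,-.1329,.0895],[.588,-.1345,0])
E
```

```text
(no output)
```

View pics/m5.png

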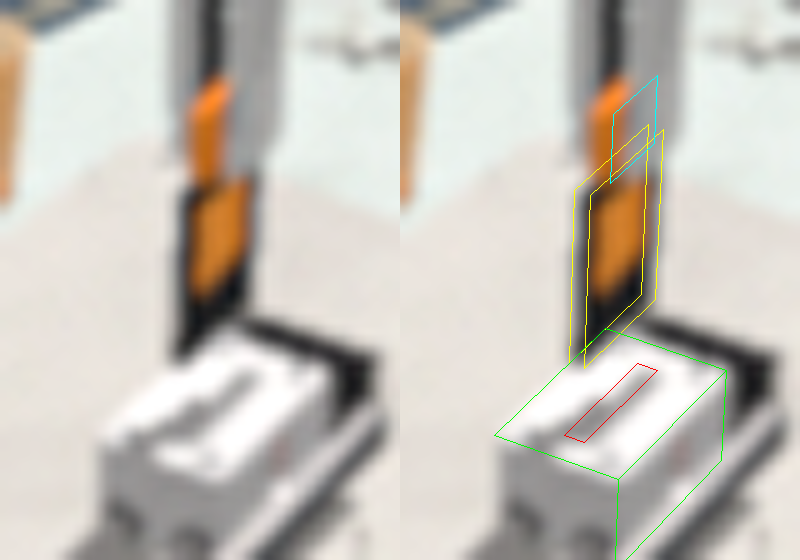

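The overlay fits well: slot centre at crop (208,408) against a predicted (211,403), and yaw matches. I'll shift about 1 mm along +y and descend while watching the force.

{"op": "carry_out", "data": {"commands": [[1,[1,0.6,10],[0,0,0]],[1,[0,0,13],[0,0,0]],[1,[0,0,4],[0,0,0]],[1,[0,0,2],[0,0,0]],[1,[0,0,2],[0,0,0]],[1,[0,0,1.5],[0,0,0]],[1,[0,0,0],[0,0,0]]]}}

```text
time_s: 9.12
ee_pos: [0.5881, -0.1323, 0.1254]
eef_rot: [3.14, 0.001, 1.637]
force: [-2.3, 0.5, 7.0]
grip_width: 0.0098
grip_force: 30.0
```

{"op": "carry_out", "data": {"commands": [[1,[0,-1,0],[0,0,0]],[1,[0,0,1],[0,0,0]],[1,[0,0,0],[0,0,0]]]}}

```text
time_s: 9.5
ee_pos: [0.5877, -0.1325, 0.1252]
eef_rot: [3.138, 0.001, 1.637]
force: [-0.3, 0.2, 11.2]
grip_width: 0.0097
grip_force: 30.0
```

Run:
```python
from ov import *
o=ctrl.get_obs();print(np.round(o["force"],2),np.round(o["moment"],3),o["ee_pos"],o["eef_rot"])
ov("pics/m6.png",[.588,-.133,.0577],[.588,-.1335,0])
```

```text
[-0.26  0.16 11.19] [0.299 0.093 0.035] [ 0.58771477 -0.13247235  0.12520168] [3.13823486e+00 1.00531967e-03 1.63669136e+00]
```

View pics/m6.png

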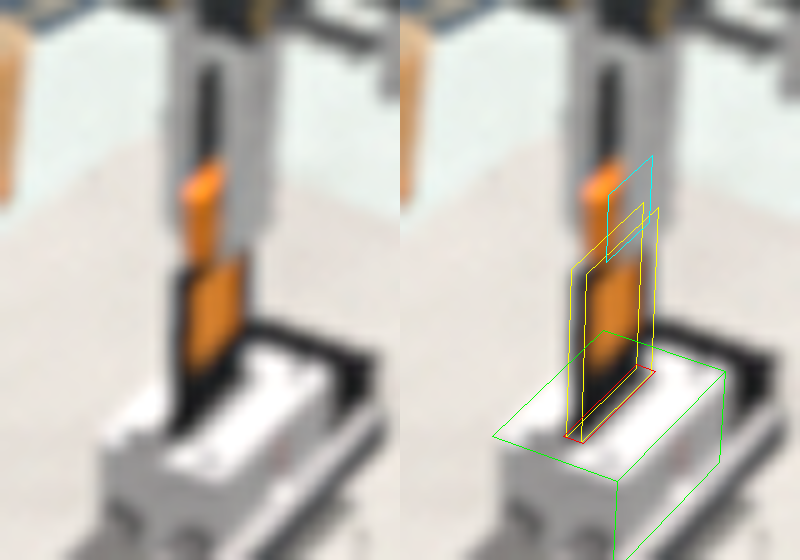

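Moment/force puts the contact about 27 mm to +y, so the filter's +y corner is on the rim. I'll slide −y under light load.

{"op": "carry_out", "data": {"commands": [[1,[-1,0,-0.3],[0,0,0]],[1,[-1,0,0],[0,0,0]],[1,[0,0,0],[0,0,0]]]}}

```text
time_s: 9.93
ee_pos: [0.5877, -0.134, 0.1249]
eef_rot: [3.139, -0.0, 1.637]
force: [0.4, 2.5, 6.7]
grip_width: 0.0095
grip_force: 30.0
```

Run:
```python
from p import *
o=ctrl.get_obs();print(np.round(o["force"],2),np.round(o["moment"],3),o["ee_pos"],o["eef_rot"])
```

```text
[0.42 2.48 6.73] [ 0.82  -0.228 -0.027] [ 0.58767268 -0.13398542  0.1249394 ] [ 3.13895911e+00 -1.12470938e-04  1.63670191e+00]
```

{"op": "carry_out", "data": {"commands": [[1,[0,0,0.7],[0,0,0]],[1,[0,0,0.7],[0,0,0]],[1,[0,0,0],[0,0,0]]]}}

```text
time_s: 10.3
ee_pos: [0.5879, -0.1345, 0.1244]
eef_rot: [3.138, 0.001, 1.637]
force: [-1.5, -0.7, 12.6]
grip_width: 0.0101
grip_force: 30.0
```

Run:
```python
from p import *
o=ctrl.get_obs();print(np.round(o["force"],2),np.round(o["moment"],3),o["ee_pos"],o["eef_rot"])
```

```text
[-1.5  -0.71 12.62] [0.332 0.279 0.005] [ 0.58787274 -0.13447473  0.12436391] [3.13809459e+00 1.03348537e-03 1.63668935e+00]
```

{"op": "carry_out", "data": {"commands": [[1,[-1,0,-1],[0,0,0]],[1,[-1,0,0],[0,0,0]],[1,[0,0,0.5],[0,0,0]],[1,[0,0,0.5],[0,0,0]],[1,[0,0,0],[0,0,0]]]}}

```text
time_s: 10.92
ee_pos: [0.5879, -0.1362, 0.124]
eef_rot: [3.139, 0.001, 1.637]
force: [-1.2, 1.6, 9.4]
grip_width: 0.0099
grip_force: 30.0
```

Run:
```python
from p import *
o=ctrl.get_obs();print(np.round(o["force"],2),np.round(o["moment"],3),o["ee_pos"],o["eef_rot"])
```

```text
[-1.25  1.57  9.35] [ 0.538  0.118 -0.027] [ 0.58787899 -0.13624885  0.12397174] [3.13859690e+00 5.30770669e-04 1.63674858e+00]
```

{"op": "carry_out", "data": {"commands": [[1,[0,-1,-0.3],[0,0,0]],[1,[0,0,0.6],[0,0,0]],[1,[0,0,0],[0,0,0]]]}}

```text
time_s: 11.3
ee_pos: [0.5874, -0.1364, 0.1239]
eef_rot: [3.137, 0.001, 1.637]
force: [1.9, 1.2, 10.1]
grip_width: 0.0098
grip_force: 30.0
```

Run:
```python
from p import *
o=ctrl.get_obs();print(np.round(o["force"],2),np.round(o["moment"],3),o["ee_pos"],o["eef_rot"])
```

```text
[ 1.86  1.15 10.06] [ 0.528 -0.562 -0.019] [ 0.58736348 -0.13635496  0.12393037] [3.13715119e+00 8.20098338e-04 1.63661364e+00]
```

Run:
```python
from ov import *
np.set_printoptions(precision=4,suppress=True)
ov("pics/m7.png",[.5874,-.1364,.0563],[.588,-.1335,0])
for t in("carriage","ball","amber_filter"): print(t,[(round(r["score"],2),np.round(r["at"],4)) for r in ctrl.place_of(t,"scene")[:5]])
look("top")
for t in("carriage","ball"): print(t,[(round(r["score"],2),np.round(r["at"],4)) for r in ctrl.place_of(t,"top")[:5]])
```

```text
carriage [(0.66, array([ 0.5866, -0.1393,  0.0193]))]
ball [(0.55, array([ 0.5623, -0.1347,  0.0286]))]
amber_filter [(0.89, array([0.609 , 0.3182, 0.0028])), (0.74, array([0.613 , 0.2308, 0.0021])), (0.67, array([ 0.6031,  0.4059, -0.0022])), (0.51, array([0.6877, 0.1989, 0.0012])), (0.45, array([ 0.5882, -0.1297,  0.0585]))]
carriage [(0.63, array([ 0.5887, -0.1348,  0.0166]))]
ball [(0.52, array([ 0.5632, -0.137 ,  0.0282]))]
```

View pics/m7.png

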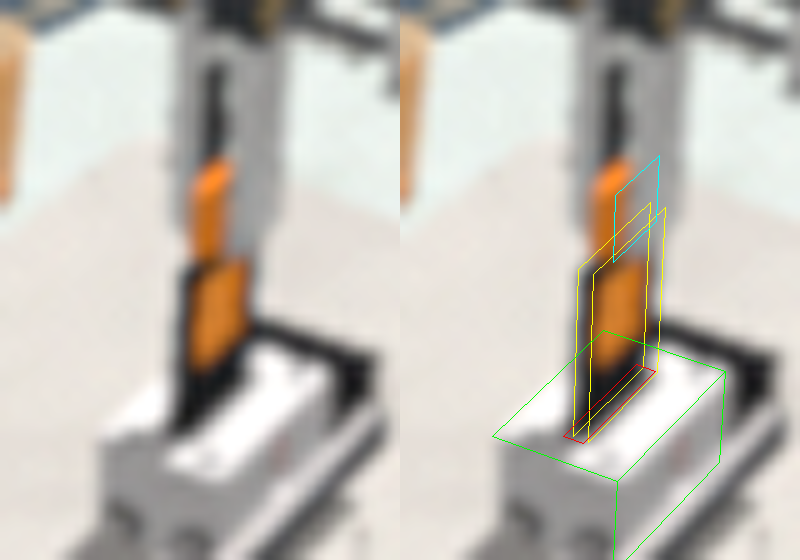

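The carriage has not moved. The filter's lower corner stuck at crop (173,432) while its top shifted, so it has tilted slightly in the grip. I'll lift clear and measure tilt and offset numerically.

{"op": "carry_out", "data": {"commands": [[1,[0,0,-8],[0,0,0]],[1,[0,0,-14],[0,0,0]],[1,[0,0,0],[0,0,0]],[1,[0,0,0],[0,0,0]]]}}

```text
time_s: 12.15
ee_pos: [0.5859, -0.1363, 0.1438]
eef_rot: [-3.141, -0.0, 1.637]
force: [0.5, 0.4, -1.3]
grip_width: 0.0099
grip_force: 30.0
```

```bash
cat > fit.py <<'E'
from p import *
from scipy.optimize import least_squares
def edge_pts(g,rows,a,b,thr):
    out=[]
    for r in rows:
        x=np.arange(a,b);v=g[r,a:b]
        k=np.where((v[:-1]>thr)&(v[1:]<=thr))[0]
        if len(k):i=k[0];out.append((x[i]+(v[i]-thr)/(v[i]-v[i+1]),r))
    return np.array(out,float)
def fit(show=True):
    o=ctrl.get_obs();p=np.array(o["ee_pos"]);c=look("scene");g=c["img"].astype(float).mean(2)
    F0=p-[0,0,.0677];y=o["eef_rot"][2]-np.pi/2
    def pts(d,t,P):   # rotate about grasp point (19 mm above TCP)
        R=Ro.from_euler("z",y);T=Ro.from_euler("x",t);q=T.apply(np.array(P)-[0,0,.0867])+[0,d,.0867]
        return proj(c,F0+R.apply(q))
    L=pts(0,0,[[.003,.025,0],[.003,.025,.07]]);B=int(L[0,1])-3;Tt=int(L[1,1])+3
    a=int(L[:,0].min())-6;E=edge_pts(g,range(Tt,B+1),a,a+12,110)
    def res(z):
        q=pts(z[0],z[1],[[.003,.025,0],[.003,.025,.07]]);s=(E[:,1]-q[0,1])/(q[1,1]-q[0,1])
        return E[:,0]-(q[0,0]+s*(q[1,0]-q[0,0]))
    r=least_squares(res,[0,0],loss="soft_l1",f_scale=.3)
    print("dy mm, tilt",r.x[0]*1e3,r.x[1],"res",np.round(res(r.x),2))
    return r.x
E
python3 - <<'E'
from fit import *
o=ctrl.get_obs();print(np.round(o["force"],2),np.round(o["moment"],3),o["ee_pos"])
fit()
# slot in first scene picture
s=cv2.imread("pics/scene0.png").astype(float).mean(2)
np.set_printoptions(linewidth=200)
print(s[163:175,276:292].astype(int))
class C(dict):pass
c=look("scene")
y=.066;R=Ro.from_euler("z",y)
print(proj(c,np.array([.588,-.1335,.058])+R.apply([[0,.026,0],[0,-.026,0],[-.004,0,0],[.004,0,0]])))
E
```

```text
[ 0.55  0.42 -1.3 ] [-0.048 -0.129 -0.015] [ 0.58591378 -0.13631245  0.14379719]
dy mm, tilt 0.07852740929243111 -0.006545675249304802 res [ 0.02  0.04  0.05  0.01 -0.09 -0.07 -0.04 -0.01  0.01 -0.01  0.02  0.06]
[[174 173 174 179 187 194 192 181 178 186 191 183 168 151 130  95]
 [174 175 180 188 195 199 199 198 195 188 184 185 190 192 177 142]
 [176 180 187 194 199 200 199 200 189 166 151 161 183 194 186 165]
 [181 187 195 199 200 199 198 188 165 137 133 158 184 195 190 182]
 [190 196 198 199 201 197 187 164 137 132 154 179 194 198 198 189]
 [198 199 199 200 197 187 165 137 133 155 180 193 198 199 193 174]
 [199 200 200 197 186 164 139 135 157 180 193 198 197 192 172 146]
 [190 198 196 187 163 139 135 156 181 192 196 198 191 170 142 123]
 [183 197 192 171 146 137 154 181 193 197 196 191 172 140 119 118]
 [188 196 190 177 163 161 175 186 196 197 190 171 143 118 111 116]
 [167 175 183 187 187 180 171 174 190 189 171 142 121 107 111 118]
 [124 133 147 163 172 169 162 167 179 170 144 123 111 106 112 127]]
[[278.87194445 171.5710672 ]
 [286.17046211 164.37535388]
 [283.55024808 168.27421323]
 [281.581976   167.58692428]]
```

Filter offset is 0.1 mm and tilt −0.007 rad, so the grip is still fine. Reworked from the scene picture, the slot is near (0.587, −0.135). I'll make a fresh straight descent there.

{"op": "carry_out", "data": {"commands": [[1,[1.3,1.2,8],[0,0,0]],[1,[0,0,8],[0,0,0]],[1,[0,0,2],[0,0,0]],[1,[0,0,1.5],[0,0,0]],[1,[0,0,1],[0,0,0]],[1,[0,0,1],[0,0,0]],[1,[0,0,0],[0,0,0]]]}}

```text
time_s: 13.12
ee_pos: [0.5875, -0.1352, 0.124]
eef_rot: [3.14, 0.001, 1.637]
force: [-4.4, -0.5, 11.4]
grip_width: 0.0099
grip_force: 30.0
```

Run:
```python
from p import *
o=ctrl.get_obs();print(np.round(o["force"],2),np.round(o["moment"],3),o["ee_pos"],o["eef_rot"])
```

```text
[-4.35 -0.51 11.4 ] [0.164 0.932 0.072] [ 0.58747767 -0.13522483  0.12400495] [3.14006927e+00 7.89425637e-04 1.63673112e+00]
```

{"op": "carry_out", "data": {"commands": [[1,[0,0,-3],[0,0,0]],[1,[0,-1.5,0],[0,0,0]],[1,[0,0,2],[0,0,0]],[1,[0,0,1.5],[0,0,0]],[1,[0,0,1],[0,0,0]],[1,[0,0,0],[0,0,0]]]}}

```text
time_s: 13.88
ee_pos: [0.5865, -0.1359, 0.1232]
eef_rot: [3.139, 0.002, 1.637]
force: [-3.4, -2.6, 18.7]
grip_width: 0.0098
grip_force: 30.0
```

Run:
```python
from p import *
o=ctrl.get_obs();print(np.round(o["force"],2),np.round(o["moment"],3),o["ee_pos"],o["eef_rot"])
```

```text
[-3.38 -2.58 18.67] [-0.354  0.853  0.12 ] [ 0.58646259 -0.13587818  0.12318042] [3.13850130e+00 2.03581357e-03 1.63664552e+00]
```

{"op": "carry_out", "data": {"commands": [[1,[0,0,-3],[0,0,0]],[1,[-1.5,-1.5,0],[0,0,0]],[1,[0,0,1.5],[0,0,0]],[1,[0,0,1],[0,0,0]],[1,[0,0,0.7],[0,0,0]],[1,[0,0,0],[0,0,0]]]}}

```text
time_s: 14.62
ee_pos: [0.5857, -0.1371, 0.1228]
eef_rot: [3.137, 0.002, 1.637]
force: [1.9, -0.8, 15.7]
grip_width: 0.0096
grip_force: 30.0
```

Run:
```python
from p import *
o=ctrl.get_obs();print(np.round(o["force"],2),np.round(o["moment"],3),o["ee_pos"],o["eef_rot"])
```

```text
[ 1.88 -0.75 15.67] [ 0.121 -0.613  0.009] [ 0.5856714  -0.13706064  0.12282786] [3.13686984e+00 1.51748229e-03 1.63672070e+00]
```

{"op": "carry_out", "data": {"commands": [[1,[0,0,-2.5],[0,0,0]],[1,[-1.5,0.5,0],[0,0,0]],[1,[0,0,1.5],[0,0,0]],[1,[0,0,1],[0,0,0]],[1,[0,0,0.5],[0,0,0]],[1,[0,0,0],[0,0,0]]]}}

```text
time_s: 15.38
ee_pos: [0.5859, -0.1386, 0.1222]
eef_rot: [3.138, 0.001, 1.637]
force: [1.0, -2.0, 16.2]
grip_width: 0.0094
grip_force: 30.0
```

Run:
```python
from p import *
o=ctrl.get_obs();print(np.round(o["force"],2),np.round(o["moment"],3),o["ee_pos"],o["eef_rot"])
```

```text
[ 1.03 -1.95 16.2 ] [ 0.027 -0.285  0.016] [ 0.58593837 -0.13857928  0.12215855] [3.13781822e+00 1.43403111e-03 1.63661550e+00]
```

{"op": "carry_out", "data": {"commands": [[1,[0,0,-2.5],[0,0,0]],[1,[-2,0.3,0],[0,0,0]],[1,[0,0,1.5],[0,0,0]],[1,[0,0,1],[0,0,0]],[1,[0,0,0.5],[0,0,0]],[1,[0,0,0],[0,0,0]]]}}

```text
time_s: 16.12
ee_pos: [0.5861, -0.1405, 0.1214]
eef_rot: [3.139, 0.001, 1.637]
force: [0.8, -1.7, 15.7]
grip_width: 0.0096
grip_force: 30.0
```

Run:
```python
from p import *
o=ctrl.get_obs();print(np.round(o["force"],2),np.round(o["moment"],3),o["ee_pos"],o["eef_rot"])
```

```text
[ 0.84 -1.68 15.72] [ 0.066 -0.264 -0.024] [ 0.586135   -0.14045522  0.12140634] [3.13861297e+00 1.14686433e-03 1.63669356e+00]
```

{"op": "carry_out", "data": {"commands": [[1,[0,0,-8],[0,0,0]],[1,[0,0,-14],[0,0,0]],[1,[0,0,0],[0,0,0]],[1,[0,0,0],[0,0,0]]]}}

```text
time_s: 16.62
ee_pos: [0.585, -0.14, 0.1414]
eef_rot: [-3.141, -0.0, 1.637]
force: [0.2, -0.2, -0.3]
grip_width: 0.0095
grip_force: 30.0
```

Run:
```python
from ov import *
from fit import fit
z=fit();o=ctrl.get_obs();p=np.array(o["ee_pos"]);print(p,o["eef_rot"])
ov("pics/m8.png",p-[0,0,.0677],[.586,-.135,0])
```

```text
dy mm, tilt -3.213165709211452 0.0968774486091041 res [-0.09 -0.04  0.01  0.06  0.06 -0.03  0.    0.1   0.09 -0.01 -0.06 -0.09]
[ 0.58495507 -0.1400061   0.14123321] [-3.14061825e+00 -3.29058546e-04  1.63679346e+00]
```

View pics/m8.png

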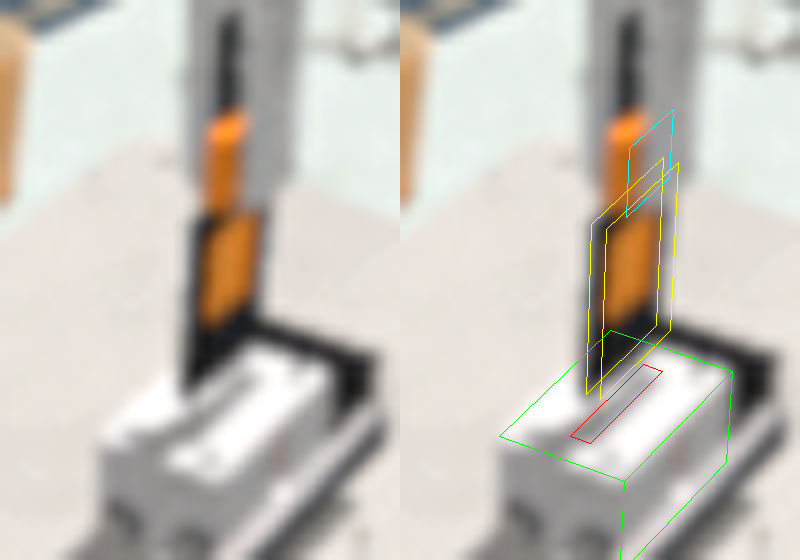

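The filter has now tilted about 0.1 rad in the grip: its left edge runs from (205,215) to (185,385), because one end touched first. I'll square it by pressing it lightly on the flat carriage top beside the slot with a weak grip, then grip harder.

{"op": "carry_out", "data": {"commands": [[1,[4,16,0],[0,0,0]],[1,[0,0,6],[0,0,0]],[1,[0,0,4],[0,0,0]],[1,[0,0,2],[0,0,0]],[1,[0,0,2],[0,0,0]],[1,[0,0,1],[0,0,0]],[1,[0,0,1],[0,0,0]],[1,[0,0,0],[0,0,0]]], "squeeze": 15}}

```text
time_s: 17.73
ee_pos: [0.601, -0.1351, 0.1262]
eef_rot: [3.141, 0.0, 1.637]
force: [-2.3, 0.3, 4.2]
grip_width: 0.0096
grip_force: 15.0
```

Run:
```python
from fit import *
o=ctrl.get_obs();print(np.round(o["force"],2),np.round(o["moment"],3),o["ee_pos"],o["eef_rot"])
fit()
```

```text
[-2.33  0.29  4.24] [-0.065  0.281 -0.022] [ 0.60104929 -0.135076    0.12618024] [3.14117064e+00 2.10881957e-04 1.63678562e+00]
dy mm, tilt -0.3964111968760219 0.03703791622219347 res [-0.07 -0.04  0.    0.01  0.02  0.07  0.11  0.07 -0.06 -0.05  0.   -0.06]
```

{"op": "carry_out", "data": {"commands": [[1,[0,0,0.7],[0,0,0]],[1,[0,0,0.7],[0,0,0]],[1,[0,0,0.7],[0,0,0]],[1,[0,0,0],[0,0,0]]]}}

```text
time_s: 18.27
ee_pos: [0.6017, -0.1351, 0.1257]
eef_rot: [3.139, 0.001, 1.637]
force: [-4.0, 1.6, 16.5]
grip_width: 0.0101
grip_force: 15.0
```

Run:
```python
from fit import *
o=ctrl.get_obs();print(np.round(o["force"],2),np.round(o["moment"],3),o["ee_pos"],o["eef_rot"])
fit()
```

```text
[-4.03  1.58 16.54] [ 0.277  0.95  -0.069] [ 0.60170348 -0.13507586  0.12574692] [3.13887296e+00 8.46831700e-04 1.63690529e+00]
dy mm, tilt -1.8203990684731166 0.05560585112512406 res [-0.07 -0.01  0.02  0.04  0.07  0.03 -0.07 -0.06  0.02  0.06  0.04 -0.09]
```

{"op": "carry_out", "data": {"commands": [[1,[0,0,-2],[0,0,0]],[1,[0,0,-8],[0,0,0]],[1,[-1,-7.5,-8],[0,0,0]],[1,[0,-7.5,0],[0,0,0]],[1,[0,0,0],[0,0,0]],[1,[0,0,0],[0,0,0]]], "squeeze": 60}}

```text
time_s: 19.08
ee_pos: [0.586, -0.137, 0.1415]
eef_rot: [-3.141, -0.0, 1.637]
force: [-0.5, 0.1, 0.1]
grip_width: 0.0096
grip_force: 60.0
```

Run:
```python
from fit import *
o=ctrl.get_obs();print(np.round(o["force"],2),np.round(o["moment"],3),o["ee_pos"],o["eef_rot"])
fit()
```

```text
[-0.52  0.05  0.08] [-0.016 -0.059  0.004] [ 0.58600947 -0.13698341  0.1414957 ] [-3.14143212e+00 -1.03642170e-04  1.63669460e+00]
dy mm, tilt -0.3452868798068245 0.037489407285948545 res [-0.01 -0.07 -0.03  0.01  0.03  0.06  0.09  0.05 -0.07 -0.04  0.01 -0.03]
```

{"op": "carry_out", "data": {"commands": [[1,[0.8,0,8],[0,-0.02,0]],[1,[0,0,4],[0,0,0]],[1,[0,0,2],[0,0,0]],[1,[0,0,1.5],[0,0,0]],[1,[0,0,1],[0,0,0]],[1,[0,0,1],[0,0,0]],[1,[0,0,0.5],[0,0,0]],[1,[0,0,0],[0,0,0]]]}}

```text
time_s: 20.12
ee_pos: [0.5861, -0.1364, 0.1237]
eef_rot: [3.141, 0.02, 1.637]
force: [1.0, 0.4, -0.9]
grip_width: 0.01
grip_force: 60.0
```

Run:
```python
from fit import *
o=ctrl.get_obs();print(np.round(o["force"],2),np.round(o["moment"],3),o["ee_pos"],o["eef_rot"])
```

```text
[ 1.03  0.37 -0.87] [-0.045 -0.367 -0.081] [ 0.58611866 -0.13639256  0.12369926] [3.14133812 0.02004789 1.63680839]
```

No vertical force at bottom 0.056, so the filter has entered the mouth. Continuing down.

{"op": "carry_out", "data": {"commands": [[1,[0,0,1.5],[0,0,0]],[1,[0,0,1.5],[0,0,0]],[1,[0,0,1.5],[0,0,0]],[1,[0,0,0],[0,0,0]]]}}

```text
time_s: 20.62
ee_pos: [0.5868, -0.1371, 0.1221]
eef_rot: [3.138, 0.022, 1.637]
force: [-5.7, -0.8, 22.5]
grip_width: 0.0101
grip_force: 60.0
```

Run:
```python
from fit import *
o=ctrl.get_obs();print(np.round(o["force"],2),np.round(o["moment"],3),o["ee_pos"],o["eef_rot"])
```

```text
[-5.72 -0.84 22.53] [0.263 1.436 0.141] [ 0.58684897 -0.13708532  0.12207267] [3.13834889 0.02162492 1.63663219]
```

{"op": "carry_out", "data": {"commands": [[1,[0,0,-4],[0,0,0]],[1,[-1.2,0,0],[0,0,0]],[1,[0,0,1.5],[0,0,0]],[1,[0,0,1.5],[0,0,0]],[1,[0,0,0.5],[0,0,0]],[1,[0,0,0],[0,0,0]]]}}

```text
time_s: 21.38
ee_pos: [0.5868, -0.1382, 0.1219]
eef_rot: [3.139, 0.021, 1.637]
force: [-4.0, -0.7, 21.4]
grip_width: 0.0099
grip_force: 60.0
```

Run:
```python
from fit import *
o=ctrl.get_obs();print(np.round(o["force"],2),np.round(o["moment"],3),o["ee_pos"],o["eef_rot"])
```

```text
[-4.02 -0.69 21.4 ] [0.368 1.113 0.129] [ 0.58682839 -0.13815386  0.12191979] [3.13897573 0.02123245 1.63666891]
```

{"op": "carry_out", "data": {"commands": [[1,[0,0,-6],[0,0,0]],[1,[0,0,-14],[0,0,0]],[1,[0,0,0],[0,0,0]],[1,[0,0,0],[0,0,0]]]}}

```text
time_s: 21.88
ee_pos: [0.5859, -0.1372, 0.1393]
eef_rot: [-3.141, 0.02, 1.637]
force: [-0.2, 0.5, -0.1]
grip_width: 0.0098
grip_force: 60.0
```

Run:
```python
from fit import *
o=ctrl.get_obs();print(np.round(o["force"],2),np.round(o["moment"],3),o["ee_pos"],o["eef_rot"])
np.set_printoptions(precision=4,suppress=True)
fit()
# top0: yaw from line fits of the rods and bar
t=cv2.imread("pics/top0.png");g=cv2.cvtColor(t,cv2.COLOR_BGR2GRAY)[150:215,205:355]
L=cv2.createLineSegmentDetector().detect(cv2.resize(g,None,fx=4,fy=4,interpolation=2))[0][:,0]
c=look("top")
for l in L:
    if np.hypot(l[2]-l[0],l[3]-l[1])>140:
        e=atz(c,((l.reshape(2,2)+.5)/4-.5+[205,150]),.04);d=e[0]-e[1]
        if d[1]<0:d=-d
        print(l.round(),e.mean(0)[:2],np.arctan2(-d[0],d[1]).round(4))
```

```text
[-0.2   0.52 -0.1 ] [-0.026 -0.119 -0.042] [ 0.58594093 -0.1372218   0.13934465] [-3.14112371  0.0198461   1.63682441]
dy mm, tilt 0.4234909634510173 0.01040424284851391 res [ 0.02  0.04 -0.   -0.06 -0.05 -0.02 -0.    0.    0.04  0.07  0.02 -0.07]
```

{"op": "carry_out", "data": {"commands": [[1,[-0.5,-0.5,10],[0,0,-0.015]],[1,[0,0,4],[0,0,0]],[1,[0,0,1.5],[0,0,0]],[1,[0,0,1],[0,0,0]],[1,[0,0,0.6],[0,0,0]],[1,[0,0,0],[0,0,0]]]}}

```text
time_s: 22.72
ee_pos: [0.586, -0.1382, 0.1228]
eef_rot: [3.141, 0.02, 1.652]
force: [4.3, 0.8, 2.9]
grip_width: 0.0095
grip_force: 60.0
```

Run:
```python
from fit import *
o=ctrl.get_obs();print(np.round(o["force"],2),np.round(o["moment"],3),o["ee_pos"],o["eef_rot"])
```

```text
[4.26 0.82 2.87] [ 0.045 -1.289 -0.037] [ 0.58603405 -0.13820106  0.12280994] [3.14077911 0.02021606 1.65169248]
```

{"op": "carry_out", "data": {"commands": [[1,[0,0.8,0],[0,0,0]],[1,[0,0,0.7],[0,0,0]],[1,[0,0,0.7],[0,0,0]],[1,[0,0,0],[0,0,0]]]}}

```text
time_s: 23.22
ee_pos: [0.5866, -0.1383, 0.1223]
eef_rot: [3.141, 0.021, 1.652]
force: [1.6, -0.7, 12.0]
grip_width: 0.0092
grip_force: 60.0
```

Run:
```python
from fit import *
o=ctrl.get_obs();print(np.round(o["force"],2),np.round(o["moment"],3),o["ee_pos"],o["eef_rot"])
```

```text
[ 1.56 -0.69 12.02] [0.1   0.003 0.038] [ 0.58663958 -0.13834624  0.12226894] [3.14110725 0.02053159 1.65172546]
```

{"op": "carry_out", "data": {"commands": [[1,[0,0,-1],[0,0,0]],[1,[-1.5,0.2,0],[0,0,0]],[1,[0,0,0.7],[0,0,0]],[1,[0,0,0.7],[0,0,0]],[1,[0,0,0],[0,0,0]]]}}

```text
time_s: 23.85
ee_pos: [0.5869, -0.1394, 0.122]
eef_rot: [3.141, 0.02, 1.652]
force: [-1.3, 1.9, 14.6]
grip_width: 0.0097
grip_force: 60.0
```

Run:
```python
from fit import *
o=ctrl.get_obs();print(np.round(o["force"],2),np.round(o["moment"],3),o["ee_pos"],o["eef_rot"])
```

```text
[-1.33  1.93 14.62] [0.9   0.382 0.039] [ 0.58691869 -0.13943642  0.12202445] [3.14121733 0.01978043 1.65184962]
```

{"op": "carry_out", "data": {"commands": [[1,[1,0,-1.4],[0,0,0]],[1,[0,0,0],[0,0,-0.03]],[1,[0,0,0.7],[0,0,0]],[1,[0,0,0.7],[0,0,0]],[1,[0,0,0],[0,0,0]]]}}

```text
time_s: 24.48
ee_pos: [0.5873, -0.1389, 0.1222]
eef_rot: [3.14, 0.021, 1.682]
force: [0.6, 0.6, 13.8]
grip_width: 0.0096
grip_force: 60.0
```

Run:
```python
from fit import *
o=ctrl.get_obs();print(np.round(o["force"],2),np.round(o["moment"],3),o["ee_pos"],o["eef_rot"])
```

```text
[ 0.56  0.56 13.82] [ 0.329 -0.39  -0.027] [ 0.58732651 -0.13885663  0.12220868] [3.14039019 0.02077567 1.68166088]
```

Flat-press height agrees exactly with the rack reference, so the filter was square then and my 0.02 rad tilt correction was wrong. I'll undo it, return yaw to about 0.075 and try again.

{"op": "carry_out", "data": {"commands": [[1,[0,0,-7],[0,0,0]],[1,[3,-0.5,0],[0,0.02,0.035]],[1,[0,0,3],[0,0,0]],[1,[0,0,1.5],[0,0,0]],[1,[0,0,1],[0,0,0]],[1,[0,0,0.7],[0,0,0]],[1,[0,0,0.5],[0,0,0]],[1,[0,0,0],[0,0,0]]]}}

```text
time_s: 25.48
ee_pos: [0.5863, -0.1357, 0.1222]
eef_rot: [3.141, 0.001, 1.647]
force: [0.5, -0.4, 10.1]
grip_width: 0.0094
grip_force: 60.0
```

Run:
```python
from fit import *
o=ctrl.get_obs();print(np.round(o["force"],2),np.round(o["moment"],3),o["ee_pos"],o["eef_rot"])
```

```text
[ 0.48 -0.35 10.13] [ 0.134 -0.113  0.079] [ 0.58626171 -0.13573342  0.12219604] [3.14063826e+00 6.76035786e-04 1.64687860e+00]
```

Reading it all together: the filter has slipped about 3.5 mm up in the grip and is resting on the flat top. Contact is always at its +y end, so the slot lies further to −y. I'll step −y.

{"op": "carry_out", "data": {"commands": [[1,[0,0,-5],[0,0,0]],[1,[-6.5,0,0],[0,-0.025,0]],[1,[0,0,2],[0,0,0]],[1,[0,0,1.5],[0,0,0]],[1,[0,0,1],[0,0,0]],[1,[0,0,0.7],[0,0,0]],[1,[0,0,0],[0,0,0]]]}}

```text
time_s: 26.35
ee_pos: [0.5865, -0.1421, 0.1208]
eef_rot: [-3.141, 0.025, 1.647]
force: [4.0, 0.2, 0.5]
grip_width: 0.0096
grip_force: 60.0
```

Run:
```python
from fit import *
o=ctrl.get_obs();print(np.round(o["force"],2),np.round(o["moment"],3),o["ee_pos"],o["eef_rot"])
```

```text
[3.97 0.16 0.52] [ 0.011 -1.113 -0.023] [ 0.58646185 -0.14209108  0.12078658] [-3.14132868  0.02494383  1.64675948]
```

It's in the mouth: no vertical load, just a side wall pushing +x. I'll shift +x and continue down.

{"op": "carry_out", "data": {"commands": [[1,[0,0.7,0],[0,0,0]],[1,[0,0,1],[0,0,0]],[1,[0,0,1],[0,0,0]],[1,[0,0,1],[0,0,0]],[1,[0,0,0],[0,0,0]]]}}

```text
time_s: 26.98
ee_pos: [0.5869, -0.1421, 0.1176]
eef_rot: [-3.141, 0.025, 1.647]
force: [1.1, 0.4, -1.5]
grip_width: 0.0094
grip_force: 60.0
```

Run:
```python
from fit import *
o=ctrl.get_obs();print(np.round(o["force"],2),np.round(o["moment"],3),o["ee_pos"],o["eef_rot"])
```

```text
[ 1.06  0.43 -1.48] [-0.055 -0.362 -0.015] [ 0.58690227 -0.14213513  0.11760363] [-3.1405383   0.02483179  1.64684676]
```

{"op": "carry_out", "data": {"commands": [[1,[0,0.3,3],[0,0,0]],[1,[0,0,3],[0,0,0]],[1,[0,0,3],[0,0,0]],[1,[0,0,0],[0,0,0]]]}}

```text
time_s: 27.48
ee_pos: [0.5872, -0.1424, 0.1085]
eef_rot: [-3.141, 0.025, 1.647]
force: [0.4, -0.3, -0.0]
grip_width: 0.0097
grip_force: 60.0
```

Run:
```python
from fit import *
o=ctrl.get_obs();print(np.round(o["force"],2),np.round(o["moment"],3),o["ee_pos"],o["eef_rot"])
```

```text
[ 0.41 -0.31 -0.01] [-0.018 -0.037  0.002] [ 0.58722224 -0.14235121  0.10849451] [-3.14052171  0.02482677  1.64683464]
```

Free sliding. Down to just short of the floor, then press gently.

{"op": "carry_out", "data": {"commands": [[1,[0,0,4],[0,0,0]],[1,[0,0,4],[0,0,0]],[1,[0,0,3],[0,0,0]],[1,[0,0,2],[0,0,0]],[1,[0,0,0],[0,0,0]]]}}

```text
time_s: 28.1
ee_pos: [0.5874, -0.1426, 0.0959]
eef_rot: [-3.141, 0.025, 1.647]
force: [0.3, 2.7, 0.7]
grip_width: 0.0096
grip_force: 60.0
```

{"op": "carry_out", "data": {"commands": [[1,[0,0,1],[0,0,0]],[1,[0,0,1],[0,0,0]],[1,[0,0,0],[0,0,0]]]}}

```text
time_s: 28.48
ee_pos: [0.5878, -0.143, 0.0955]
eef_rot: [3.141, 0.026, 1.647]
force: [-5.0, 3.8, 15.2]
grip_width: 0.0095
grip_force: 60.0
```

{"op": "carry_out", "data": {"commands": [[1,[0.8,-0.4,-1],[0,0,0]],[1,[0,0,1],[0,0,0]],[1,[0,0,1],[0,0,0]],[1,[0,0,0.5],[0,0,0]],[1,[0,0,0],[0,0,0]]]}}

```text
time_s: 29.1
ee_pos: [0.5878, -0.1426, 0.0953]
eef_rot: [3.139, 0.027, 1.647]
force: [-7.5, 1.3, 26.0]
grip_width: 0.0096
grip_force: 60.0
```

Run:
```python
from ov import *
o=ctrl.get_obs();p=np.array(o["ee_pos"]);print(np.round(o["force"],2),np.round(o["moment"],3),p,o["eef_rot"])
look("scene")
for n in("scene","top"):
    look(n)
    for t in("amber_filter","carriage","slot_floor","notch","ball"): print(n,t,[(round(r["score"],2),np.round(r["at"],4)) for r in ctrl.place_of(t,n)[:5]])
ov("pics/m9.png",[.588,-.1385,.028],[.588,-.1385,0],yf=.07,yc=.07)
```

```text
[-7.52  1.27 26.  ] [ 0.036  1.796 -0.104] [ 0.58781784 -0.14264777  0.09528519] [3.13902132 0.02702107 1.6467328 ]
scene amber_filter [(0.91, array([6.112e-01, 3.164e-01, 3.000e-04])), (0.78, array([0.6919, 0.1983, 0.0013])), (0.78, array([ 0.6053,  0.4049, -0.0007])), (0.72, array([ 0.6118,  0.2303, -0.005 ])), (0.55, array([ 0.5871, -0.1336,  0.031 ]))]
scene carriage [(0.76, array([ 0.5886, -0.1386,  0.0209]))]
scene slot_floor [(0.57, array([ 0.5874, -0.134 ,  0.0272]))]
scene notch [(0.61, array([ 0.5597, -0.0073,  0.0265])), (0.54, array([0.5162, 0.3103, 0.0068]))]
scene ball [(0.65, array([ 0.5613, -0.1359,  0.0304]))]
top amber_filter [(0.73, array([ 6.873e-01,  1.998e-01, -2.000e-04])), (0.65, array([ 6.067e-01,  4.027e-01, -4.000e-04])), (0.62, array([ 0.6142,  0.2368, -0.0011])), (0.41, array([0.6038, 0.32  , 0.0027]))]
top carriage [(0.49, array([ 0.5932, -0.133 ,  0.017 ]))]
top slot_floor [(0.61, array([ 0.502 , -0.3242, -0.0041])), (0.47, array([ 0.5887, -0.1314,  0.0284])), (0.17, array([ 0.58  , -0.0411,  0.0024]))]
top notch [(0.97, array([ 0.5527, -0.0024,  0.0276]))]
top ball [(0.42, array([ 0.563 , -0.1398,  0.0259]))]
```

View pics/m9.png

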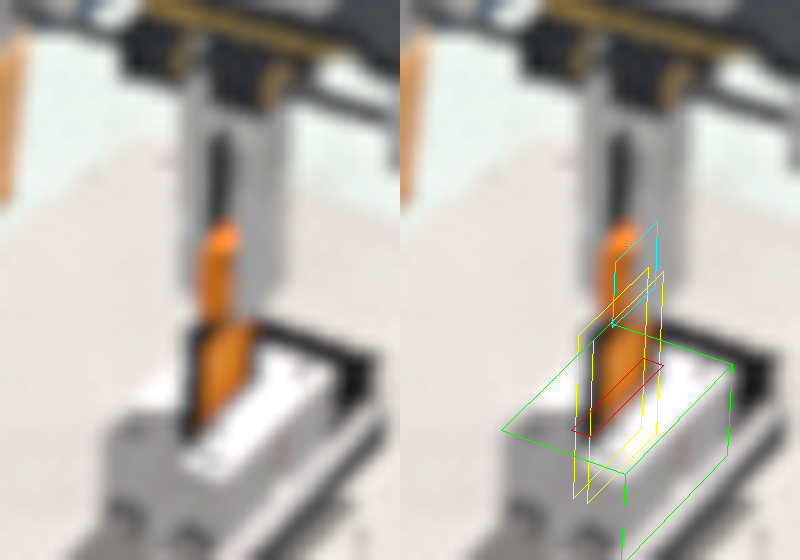

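The filter stands in the slot, its frame entering at crop (190,435), but it's held at a slight tilt. I'll open briefly so it settles square on the floor, straighten the tool, re-grip and press.

{"op": "carry_out", "data": {"commands": [[1,[0,0.3,-2],[0,0,0]],[0.8,[0,0,0],[0,0,0]],[0.8,[0,0,0],[0,0,0]],[0.8,[2,0,0],[0,0.025,0]],[0.8,[2,0,0],[0,0,0]],[0.8,[0,0,0],[0,0,0]],[0.8,[0,0,0],[0,0,0]]]}}

```text
time_s: 30.68
ee_pos: [0.5869, -0.1379, 0.0942]
eef_rot: [-3.141, 0.0, 1.647]
force: [-0.3, 0.6, 0.7]
grip_width: 0.0185
grip_force: 0.0
```

Run:
```python
from fit import *
o=ctrl.get_obs();p=np.array(o["ee_pos"]);print(np.round(o["force"],2),p,o["eef_rot"],o["grip_width"])
c=look("scene");g=c["img"].astype(float).mean(2)
# left edge of frame above the carriage top and tab, upright model at y0
y=.07;R=Ro.from_euler("z",y)
for y0 in(-.135,-.1385):
    q=proj(c,np.array([.587,y0,.028])+R.apply([[.003,.025,.034],[.003,.025,.07],[.005,.015,.075],[.005,.015,.097]]));print(q.round(2).tolist())
E0=edge_pts(g,range(160,171),276,290,110);print(E0.round(2).tolist())
```

```text
[-0.31  0.64  0.67] [ 0.58692062 -0.137897    0.09424727] [-3.14102839e+00  5.45548844e-05  1.64687919e+00] 0.01845913564158698
[[278.8, 170.14], [279.06, 161.61], [280.04, 158.85], [280.21, 153.49]]
[[279.36, 169.67], [279.63, 161.15], [280.6, 158.39], [280.78, 153.04]]
[[281.22, 160.0], [280.66, 161.0], [279.91, 162.0], [279.67, 163.0], [279.72, 164.0], [279.81, 165.0], [279.84, 166.0], [279.84, 167.0], [279.82, 168.0], [279.64, 169.0], [279.05, 170.0]]
```

The filter's edge is now vertical and its top sits at the fully-down height. Re-grip and press.

{"op": "carry_out", "data": {"commands": [[1,[-1,0,0],[0,0,0]],[1,[0,0,0],[0,0,0]],[1,[0,0,0],[0,0,0]],[1,[0,0,0],[0,0,0]],[1,[0,0,1],[0,0,0]],[1,[0,0,0.6],[0,0,0]],[1,[0,0,0],[0,0,0]]], "squeeze": 60}}

```text
time_s: 31.6
ee_pos: [0.5873, -0.1391, 0.0942]
eef_rot: [3.141, 0.001, 1.647]
force: [-4.8, 0.5, 12.7]
grip_width: 0.0095
grip_force: 60.0
```

{"op": "carry_out", "data": {"commands": [[1,[2,0,-0.8],[0,0,0]],[1,[5,0,0],[0,0,0]],[1,[8,0.1,0],[0,0,0]],[1,[8,0.1,0],[0,0,0]],[1,[8,0.1,0],[0,0,0]],[1,[8,0.1,0],[0,0,0]],[1,[6,0,0],[0,0,0]],[1,[5,0,0],[0,0,0]]]}}

```text
time_s: 32.6
ee_pos: [0.584, -0.0895, 0.0943]
eef_rot: [3.141, 0.001, 1.647]
force: [-0.4, -4.3, 6.2]
grip_width: 0.0096
grip_force: 60.0
```

Run:
```python
from fit import *
o=ctrl.get_obs();p=np.array(o["ee_pos"]);print(np.round(o["force"],2),np.round(o["moment"],2),p,o["eef_rot"],o["grip_width"])
for n in("scene","top"):
    look(n)
    for t in("carriage","ball","notch"): print(n,t,[(round(r["score"],2),np.round(r["at"],4)) for r in ctrl.place_of(t,n)[:3]])
```

```text
[-0.42 -4.31  6.17] [-1.11  0.04 -0.02] [ 0.58400095 -0.08952397  0.09427302] [3.14075143e+00 1.47755165e-03 1.64676456e+00] 0.009599085772493679
scene carriage [(0.87, array([ 0.5849, -0.0888,  0.0179])), (0.16, array([0.5161, 0.3765, 0.0106]))]
scene ball [(0.67, array([ 0.5578, -0.0899,  0.0276]))]
scene notch [(0.93, array([ 0.5599, -0.01  ,  0.026 ])), (0.46, array([0.5107, 0.3168, 0.0025])), (0.31, array([ 0.5849, -0.0883,  0.0196]))]
top carriage [(0.33, array([ 0.5527, -0.0023,  0.027 ]))]
top ball [(0.5, array([5.135e-01, 3.128e-01, 2.000e-04]))]
top notch [(0.71, array([ 0.5531, -0.0045,  0.0245]))]
```

{"op": "carry_out", "data": {"commands": [[1,[6,0,0],[0,0,0]],[1,[9,0.1,0],[0,0,0]],[1,[9,0.1,0],[0,0,0]],[1,[9,0.1,0],[0,0,0]],[1,[9,0.1,0],[0,0,0]],[1,[9,0.1,0],[0,0,0]],[1,[6,0,0],[0,0,0]],[1,[4,0,0],[0,0,0]],[1,[3,0,0],[0,0,0]],[1,[0,0,0],[0,0,0]]]}}

```text
time_s: 34.25
ee_pos: [0.5797, -0.025, 0.0942]
eef_rot: [3.141, 0.0, 1.647]
force: [-0.8, 0.3, 6.7]
grip_width: 0.0095
grip_force: 60.0
```

{"op": "carry_out", "data": {"commands": [[1,[1.5,0,0],[0,0,0]],[1,[1.5,0,0],[0,0,0]]]}}

```text
time_s: 34.5
ee_pos: [0.5796, -0.0227, 0.0943]
eef_rot: [3.14, 0.001, 1.647]
force: [0.1, -4.4, 7.0]
grip_width: 0.0094
grip_force: 60.0
```

{"op": "carry_out", "data": {"commands": [[1,[1.5,0,0],[0,0,0]],[1,[1,0,0],[0,0,0]]]}}

```text
time_s: 34.75
ee_pos: [0.5794, -0.0202, 0.0943]
eef_rot: [3.14, 0.001, 1.647]
force: [-0.4, -3.6, 6.1]
grip_width: 0.0096
grip_force: 60.0
```

{"op": "carry_out", "data": {"commands": [[1,[1,0,0],[0,0,0]],[1,[1,0,0],[0,0,0]]]}}

```text
time_s: 35.0
ee_pos: [0.5792, -0.0182, 0.0943]
eef_rot: [3.14, 0.001, 1.647]
force: [1.3, -4.4, 5.6]
grip_width: 0.0093
grip_force: 60.0
```

{"op": "carry_out", "data": {"commands": [[1,[1,0,0],[0,0,0]],[1,[1,0,0],[0,0,0]]]}}

```text
time_s: 35.25
ee_pos: [0.5791, -0.0162, 0.0943]
eef_rot: [3.14, 0.001, 1.647]
force: [1.1, -4.8, 5.3]
grip_width: 0.0095
grip_force: 60.0
```

{"op": "carry_out", "data": {"commands": [[1,[1,0,0],[0,0,0]],[1,[1,0,0],[0,0,0]]]}}

```text
time_s: 35.5
ee_pos: [0.579, -0.0142, 0.0943]
eef_rot: [3.14, 0.001, 1.647]
force: [0.9, -4.5, 6.4]
grip_width: 0.0098
grip_force: 60.0
```

{"op": "carry_out", "data": {"commands": [[1,[1,0,0],[0,0,0]],[1,[1,0,0],[0,0,0]]]}}

```text
time_s: 35.75
ee_pos: [0.5788, -0.0122, 0.0943]
eef_rot: [3.14, 0.001, 1.647]
force: [1.4, -3.5, 6.0]
grip_width: 0.0097
grip_force: 60.0
```

{"op": "carry_out", "data": {"commands": [[1,[1,0,0],[0,0,0]],[1,[0.5,0,0],[0,0,0]]]}}

```text
time_s: 36.0
ee_pos: [0.5787, -0.0107, 0.0943]
eef_rot: [3.14, 0.001, 1.647]
force: [0.5, -4.6, 5.8]
grip_width: 0.0098
grip_force: 60.0
```

{"op": "carry_out", "data": {"commands": [[1,[1,0,0],[0,0,0]],[1,[0.5,0,0],[0,0,0]]]}}

```text
time_s: 36.25
ee_pos: [0.5786, -0.009, 0.0943]
eef_rot: [3.14, 0.001, 1.647]
force: [0.2, -1.8, 6.2]
grip_width: 0.0096
grip_force: 60.0
```

{"op": "carry_out", "data": {"commands": [[1,[1,0,0],[0,0,0]],[1,[0.5,0,0],[0,0,0]]]}}

```text
time_s: 36.5
ee_pos: [0.5785, -0.0071, 0.0942]
eef_rot: [3.14, -0.0, 1.647]
force: [0.6, 0.7, 6.3]
grip_width: 0.0095
grip_force: 60.0
```

Resistance is vanishing, so the ball is being drawn in. Very small steps now.

{"op": "carry_out", "data": {"commands": [[1,[0,0,0],[0,0,0]],[1,[0,0,0],[0,0,0]]]}}

```text
time_s: 36.75
ee_pos: [0.5784, -0.0069, 0.0942]
eef_rot: [3.14, -0.0, 1.647]
force: [0.5, 2.0, 6.0]
grip_width: 0.0098
grip_force: 60.0
```

{"op": "carry_out", "data": {"commands": [[1,[0.7,0,0],[0,0,0]],[1,[0,0,0],[0,0,0]]]}}

```text
time_s: 37.0
ee_pos: [0.5784, -0.0064, 0.0942]
eef_rot: [3.14, 0.0, 1.647]
force: [0.5, -0.8, 5.9]
grip_width: 0.0096
grip_force: 60.0
```

Run:
```python
from fit import *
o=ctrl.get_obs();p=np.array(o["ee_pos"]);print(np.round(o["force"],2),p)
for n in("scene","top"):
    look(n)
    for t in("carriage","ball","notch"): print(n,t,[(round(r["score"],2),np.round(r["at"],4)) for r in ctrl.place_of(t,n)[:2]])
```

```text
[ 0.54 -0.78  5.87] [ 0.5784022  -0.00640932  0.0942224 ]
scene carriage [(0.65, array([ 0.5794, -0.006 ,  0.02  ]))]
scene ball [(0.55, array([ 0.5531, -0.0069,  0.0314])), (0.26, array([ 5.805e-01, -3.870e-02, -4.000e-04]))]
scene notch [(0.96, array([ 0.5561, -0.0105,  0.0248]))]
top carriage [(0.59, array([ 0.5782, -0.0017,  0.0197]))]
top ball [(0.5, array([ 0.5523, -0.0068,  0.0259])), (0.46, array([ 0.5817, -0.0024,  0.0277]))]
top notch []
```

{"op": "carry_out", "data": {"commands": [[1,[0.6,0,0],[0,0,0]],[1,[0,0,0],[0,0,0]]]}}

```text
time_s: 37.65
ee_pos: [0.5784, -0.0061, 0.0942]
eef_rot: [3.14, 0.001, 1.647]
force: [0.6, -2.0, 6.3]
grip_width: 0.0095
grip_force: 60.0
```

{"op": "carry_out", "data": {"commands": [[1,[0.6,0,0],[0,0,0]],[1,[0,0,0],[0,0,0]]]}}

```text
time_s: 37.9
ee_pos: [0.5784, -0.0058, 0.0943]
eef_rot: [3.14, 0.001, 1.647]
force: [0.7, -3.5, 6.5]
grip_width: 0.0098
grip_force: 60.0
```

{"op": "carry_out", "data": {"commands": [[1,[0.6,0,0],[0,0,0]],[1,[0,0,0],[0,0,0]]]}}

```text
time_s: 38.15
ee_pos: [0.5784, -0.0055, 0.0943]
eef_rot: [3.14, 0.002, 1.647]
force: [0.9, -5.9, 6.2]
grip_width: 0.01
grip_force: 60.0
```

It's clicked in: nearly 6 N held at rest with almost no movement. I'll relax to neutral, check and hand in.

{"op": "carry_out", "data": {"commands": [[1,[-0.8,0,0],[0,0,0]],[1,[-0.6,0,0],[0,0,0]],[1,[0,0,0],[0,0,0]],[1,[0,0,0],[0,0,0]],[1,[0,0,0],[0,0,0]]]}}

```text
time_s: 38.78
ee_pos: [0.5784, -0.0062, 0.0943]
eef_rot: [3.14, 0.0, 1.647]
force: [0.7, -0.3, 5.6]
grip_width: 0.0097
grip_force: 60.0
```

Run:
```python
from fit import *
o=ctrl.get_obs();print(np.round(o["force"],2),o["ee_pos"],o["eef_rot"],o["grip_force"])
print(ctrl.hand_in())
```

```text
[ 0.69 -0.34  5.56] [ 0.57839902 -0.00620032  0.09425053] [3.14024458e+00 3.20566433e-04 1.64675973e+00] 60.002097487449646
the job is handed in; nothing more can be done
None
```

I handed the job in at about 39 s: by force feel the amber filter is fully down in the carriage's slot, the carriage is clicked into the notch (it held nearly 6 N at rest), and the fingers still grip the filter at 60 N; no verdict came back, and I took no final picture.

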